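Branch piece to the free drill

ROBOT

A 6-joint arm with a two-finger parallel gripper is mounted at the origin on the work surface. World frame = base frame: x ahead of the robot, y to its left, z up, the work surface at z = 0. Lengths are in m, angles in rad, forces in N, time in s.
With the tool pointing down it reaches from about 0.3 to 0.775 m from the base axis. Payload 14.6 kg.
Tool frame: the origin (TCP) lies midway between the tips of the shut fingers; the grasp point (between the pads) lies 19 mm behind it (ctrl.pinch_z is the z of the grasp point in the tool frame, in m); z points along the fingers, y is the line along which they close (so a half turn about z gives the same grasp; the last joint's range is limited). The gripper opens to 94 mm and grips with 3 to 60 N. Pads are 16 mm wide; open, the fingers measure 119 mm over their backs; the gripper's body (75 mm by 177 mm) begins 78 mm behind the grasp point.
Start: joints at [-1.243, 0.3, 1.521, -0, 1.321, -0.067], TCP at [0.212, -0.508, 0.171] pointing down, gripper open.
Joint ranges: [-3.03, 3.03], [-0.79, 2.21], [0.23, 2.52], [-1.04, 4.18], [0, 3.07], [-2.55, 2.55]. Speed limits (rad/s): [2.22, 2.22, 2.57, 3.14, 3.14, 3.14].

INTERFACE

Orientations are given as [roll, pitch, yaw] about the fixed x, y, z axes, in that order (R = Rz(yaw) Ry(pitch) Rx(roll)).
In Python, from station import ctrl, camera, ticket gives the robot as it stands. The module is installed in compiled form; this text tells all that it offers.
- The arm moves only by the shell command python3 -m inch 'ROWS' [FORCE]. ROWS is text: rows parted by semicolons, each of 7 numbers parted by spaces: the opening, from -1 (shut) to 1 (fully open), then the shift along the tool's x, y, z in units of 0.03 m (1.0 is 0.03 m), then the turn, a rotation vector about the tool's x, y, z in units of 10 degrees (1.0 is 10 degrees). In form: grip dx dy dz rx ry rz; .... A call has 1 to 10 rows; each row shifts and turns the commanded pose from where the row before left it, along the tool's axes as they then stand; what a row does not reach is not made up. A row lasts 1/8 s, in which the tool goes at most 62.5 mm and 10.7 degrees, less where a joint would pass 70% of its speed; a pose out of reach is approached as far as the arm can. A call with a number of a shift or a turn outside -1 to 1 is refused whole. A call with a gripper value outside its range is refused whole. The fingers move at their own pace and stop on an object; FORCE is the grip in N (left out, the last holds). Time passes only in rows, so rows that do not move let the fingers close. It gives the time, the measured TCP pose, the force, the opening and the grip force at its end, in the units of the state.
- ctrl.get_obs(): the state, without advancing time (a new reading comes with each control period).
- camera(name): name is "scene" or "top" or "wrist"; returns a dict with "img" (384x512x3 uint8, blue, green, red), "range_z" (384x512 float32, m along the optical axis (not along the pixel's ray), 0 where there is no reading), "intrinsics" (3x3 intrinsics, pixels), "view" (4x4, takes a point from world to camera coordinates). Camera axes: x right, y down, z forward; pixel columns grow to the right and rows downward; lengths in m; the calibration is good to about 2 mm. A picture is of the moment at which its call begins.
- ticket.hand_in(): hands the job in; it is judged then, once.
The state is a dict: "time_s": time; "qpos": joint angles; "joint_vel": joint speeds; "tau": joint torques, N m; "ee_pos": TCP position; "eef_rot": TCP orientation; "force": force on the tool from outside, world axes, zero at the start; "moment": the same for the moment, N m; "grip_width": finger opening in m; "grip_force": force on a finger pad.
Only numpy, scipy, OpenCV 4.12 (cv2) and the standard library are available. Lean on these libraries where they do the work, as an engineer would, in place of code of your own. Each camera call takes 0.05 s, during which the arm holds its last target. There are 200 camera calls.

TASK

Lift the long branch piece off its sloped rest and lay it gently, centred, in the V-blocks of the sled, letting go only once it lies in them; leave the short offcut alone. Then slide the sled fully home, against its end stop, under the drill whose head is raised; the other drill has its hole saw down over the rail, so do not take the sled there.

Things in the scene. Friction and masses are not known exactly. Their poses are not given: they have to be found in the camera images.
- log: Long branch piece, brown, 130 mm long, 40 mm diameter, about 0.1 kg. Origin at its middle; x along it. It starts on one of two sloped rests (side varies), x 35 degrees uphill away from the robot, on two rods 24 mm apart, its low end at a stop; flanks free, board 30 mm below the centreline. A steel bow, 100 mm wide, bars 250 mm above the bench, stands over its uphill half, from the middle on.
- offcut: The short branch offcut, 74 mm long, 40 mm diameter, same wood, lying on the other sloped rest. Origin at its middle. To be left where it is. Both rests carry the steel bow (10 mm rod): its front bar passes above the long piece's middle, its two posts stand 50 mm to either side, 55 mm further uphill. On the bench between the rests lie an 80 mm high tub, a wooden disc and a screwdriver.
- sled: Plywood sled on a rail slide. Origin under its 18 mm plate, below the V-blocks, 30 mm above the bench. y along the rail (travel), x across it away from the robot, z up. The plate reaches 120 mm to -x, 52 to +x, 48 to each side in y. It slides 210 mm either way from mid-rail to an end stop at each station and stays where left; about 2 N friction, 0.6 kg. Starts within 30 mm of mid-rail.
- seat (a point): Point on the sled, 50 mm above its origin (80 mm above the bench): where the middle of the branch piece comes to lie, along x (across the rail). Axes as the sled. The two V-blocks stand 35 to 55 mm to either side in x, so the middle 70 mm is open for fingers down to the plate, 32 mm below this point.
- tab (a point): Point on the sled: centre of the top of its upright wooden grip tab, 115 mm above the bench, 105 mm to -x of the V-blocks' middle. The tab is 26 mm in x, 16 mm in y (pinch it across y, the travel) and stands 67 mm above the plate.
- raised_station (a point): On the spindle axis of the bench drill with the raised head, 80 mm above the bench: the seat point comes here when the sled is against this end's stop. Which end of the rail varies. Hole saw 165 mm above the bench; the grey head starts 240 mm above it, is 75 mm wide in y and reaches 40 mm from the spindle towards the robot.
- lowered_station (a point): The same point, 80 mm above the bench, on the spindle axis of the other bench drill, at the other end of the rail, whose head is lowered: hole saw 55 mm above the bench, head from 130 to 230 mm above it.
Mind the look-alikes: they are no part of the job. What is shaped like the log but yellow is not meant.

How it is judged:
On the way, in this order (a step that is already met when the one before it is completed fails the run):
1. the long branch piece is carried by the fingers down into the V-blocks (still held, within 20 mm of the seat point and 10 mm of seated height) (distance between log and seat below 0.02 m and z of log in the frame of seat below 0.01 m and contact force between the fingers and log above 0.5 N), for 0.05 s.
2. the long branch piece lies centred in the V-blocks, let go, the sled not yet at a station (distance between log and seat below 0.015 m and z of log in the frame of seat between -0.006 and 0.006 m and angle between the x axis of log and the x axis of sled, either way round below 0.1 rad and contact force between the fingers and log below 0.1 N and horizontal distance between seat and raised_station above 0.1 m), for 0.2 s.
3. the sled stands fully home under the raised drill with the branch piece in it (distance between log and seat below 0.015 m and z of log in the frame of seat between -0.006 and 0.006 m and angle between the x axis of log and the x axis of sled, either way round below 0.1 rad and horizontal distance between seat and raised_station below 0.006 m), for 0.2 s.
At the end, for the whole second after the job is handed in: The long piece rests in both V-blocks, let go, middle within 15 mm of the seat point, height within 6 mm, aligned within 0.1 rad; the sled stands still within 6 mm of its end of travel under the raised drill; the offcut is within 20 mm of its start (all of step 3 and contact force between the fingers and log below 0.1 N and linear speed of each of log, sled below 0.02 m/s and distance of offcut from where it was at the start of the episode below 0.02 m); the robot touches nothing.
It fails at once if the sled is taken towards the lowered drill (within 100 mm of its spindle axis) (horizontal distance between seat and lowered_station below 0.1 m).
It fails at once if the short offcut is moved by more than 20 mm (distance of offcut from where it was at the start of the episode above 0.02 m).
It fails at once if the branch piece is dropped or slammed on the sled (over 60 N) (contact force between log and sled above 60 N).
It also fails if it takes over 72 s, if anything falls off the work surface, if the arm or the gripper's body presses on something with over 40 N, if the wrist force passes 120 N, or if a joint passes its speed limit or range.

## Working session

There is one attempt and no reset: what is moved stays moved. The work goes in short steps, Python scripts to look and compute and a shell command to move; the robot and the scene stay as the last step left them, time stands still between calls to the robot, and variables do not carry over. Pictures are saved under pics/ and viewed, at most 10 in all, crops included, and the job is handed in when it is done.

```bash
mkdir -p pics; python3 - <<'E'
from station import ctrl,camera
import cv2,numpy as np
for n in("scene","top"):
    c=camera(n); cv2.imwrite(f"pics/{n}0.png",c["img"]); np.savez(f"{n}0.npz",**c)
    print(n,c["intrinsics"].tolist(),np.round(np.linalg.inv(c["view"]),3).tolist())
print(ctrl.get_obs(),ctrl.pinch_z)
E
```

```text
scene [[429.20249885369986, 0.0, 255.06553577168467], [0.0, 429.20249885369986, 190.90995133466075], [0.0, 0.0, 1.0]] [[-0.692, 0.555, -0.462, 1.041], [0.722, 0.544, -0.427, 0.495], [0.014, -0.629, -0.778, 1.046], [0.0, 0.0, 0.0, 1.0]]
top [[436.3117255259691, 0.0, 258.9018245849998], [0.0, 436.3117255259691, 194.40242247460304], [0.0, 0.0, 1.0]] [[-0.012, -0.982, 0.188, 0.216], [-1.0, 0.016, 0.022, -0.014], [-0.024, -0.187, -0.982, 1.482], [0.0, 0.0, 0.0, 1.0]]
{'time_s': 0.1, 'qpos': array([-1.24257504e+00,  3.00399173e-01,  1.52149825e+00, -1.34084285e-05,
        1.32068591e+00, -6.65911822e-02]), 'joint_vel': array([ 0.00013835, -0.00141278, -0.00188236,  0.00048845,  0.00072788,
       -0.00016006]), 'tau': array([ 1.27594367e-04, -5.32649338e+01, -3.53288341e+01,  7.09357532e-02,
        2.35033332e-02, -4.74341743e-05]), 'ee_pos': array([ 0.2114641 , -0.50744397,  0.17036084]), 'eef_rot': array([-3.14060331e+00, -5.29625933e-05,  3.94815768e-01]), 'force': array([ 0.37588799, -0.37001527, -0.65754647]), 'moment': array([0.07505404, 0.02599209, 0.00751   ]), 'grip_force': 0.0, 'grip_width': 0.09414639568222902} -0.0188
```

View pics/scene0.png

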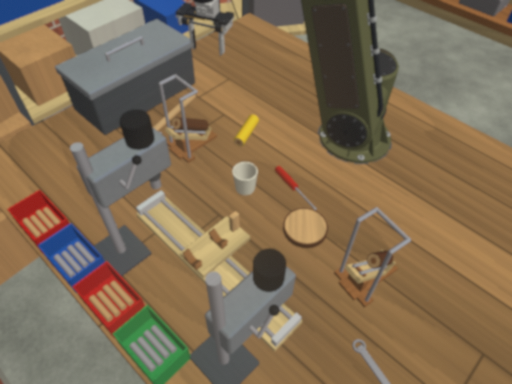

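View pics/top0.png

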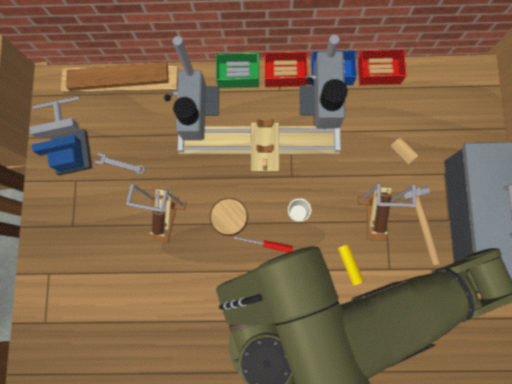

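The scene view shows both drills, the sled mid-rail near (215,245), and the rests near (185,130) and (368,268). In the top view the rests are at (160,212) and (380,212), the sled is at (265,145), and the drills are at (187,110) and (330,95). I'll zoom in to tell the pieces and the heads apart.

```bash
python3 - <<'E'
import cv2,numpy as np
t=cv2.imread("pics/top0.png");s=cv2.imread("pics/scene0.png")
r=lambda a:cv2.resize(a,(390,290),interpolation=cv2.INTER_CUBIC)
cv2.imwrite("pics/z.png",np.vstack([np.hstack([r(t[170:250,110:218]),r(t[170:250,340:448])]),np.hstack([r(s[60:160,130:264]),r(s[200:300,310:444])])]))
# world point map
for n in("scene","top"):
    d=np.load(n+"0.npz");K=d["intrinsics"];z=d["range_z"]
    v,u=np.mgrid[:384,:512];P=np.stack([(u-K[0,2])/K[0,0]*z,(v-K[1,2])/K[1,1]*z,z,np.ones_like(z)],-1)@np.linalg.inv(d["view"]).T
    np.save(n+"_P.npy",P[...,:3])
P=np.load("top_P.npy")
for u,v in[(187,110),(190,75),(330,95),(325,125),(192,130),(265,145),(265,128),(265,150),(265,165),(160,200),(160,215),(160,228),(380,200),(380,215),(380,230),(299,212)]:print(u,v,P[v,u].round(3))
E
```

```text
187 110 [0.696 0.217 0.293]
190 75 [0.833 0.222 0.234]
330 95 [ 0.684 -0.18   0.403]
325 125 [ 0.649 -0.181  0.273]
192 130 [0.658 0.214 0.226]
265 145 [ 0.663 -0.005  0.043]
265 128 [ 0.723 -0.006  0.046]
265 150 [ 0.641 -0.005  0.058]
265 165 [ 0.575 -0.005  0.111]
160 200 [0.469 0.34  0.089]
160 215 [0.417 0.334 0.104]
160 228 [0.379 0.34  0.076]
380 200 [ 0.451 -0.363  0.127]
380 215 [ 0.406 -0.366  0.106]
380 230 [ 0.362 -0.371  0.072]
299 212 [ 0.435 -0.117  0.007]
```

View pics/z.png

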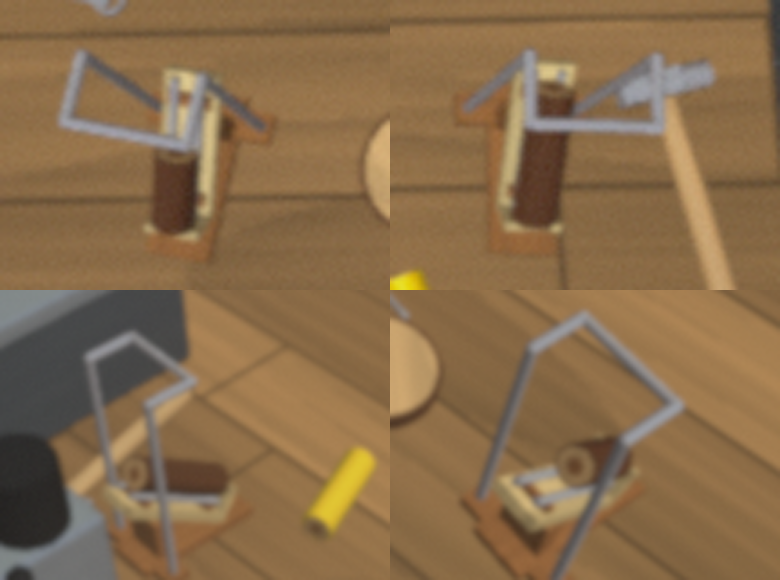

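The long piece is on the right-hand rest, since its brown top reaches under the bow past the middle. The shorter offcut is on the left rest. The right drill (y≈-0.2) has the higher head, so the sled goes to -y. Next I'll fit the log, sled and rail.

```bash
cat > h.py <<'E'
import numpy as np,cv2
from scipy.optimize import least_squares
def pts(c):
    K=c["intrinsics"];z=c["range_z"];v,u=np.mgrid[:384,:512]
    P=np.stack([(u-K[0,2])/K[0,0]*z,(v-K[1,2])/K[1,1]*z,z,np.ones_like(z)],-1)@np.linalg.inv(c["view"]).T
    return P[...,:3]
def brown(c,lo,hi):
    P=pts(c);h=cv2.cvtColor(c["img"],cv2.COLOR_BGR2HSV);
    m=(P>lo).all(-1)&(P<hi).all(-1)&(h[...,2]<105)&(h[...,1]>70)&(c["range_z"]>0)
    m=cv2.erode(m.astype(np.uint8),np.ones((2,2)))>0
    return P[m]
def cyl(Q,p0,d0):
    def ax(x): # point at x=p0x, slopes
        return np.array([p0[0],x[0],x[1]]),np.array([1,x[2],x[3]])/np.sqrt(1+x[2]**2+x[3]**2)
    def f(x):
        p,d=ax(x);return np.linalg.norm(np.cross(Q-p,d),axis=1)-.02
    s=least_squares(f,[p0[1],p0[2],d0[1]/d0[0],d0[2]/d0[0]],loss="soft_l1",f_scale=.002)
    p,d=ax(s.x);t=(Q-p)@d;return p,d,np.percentile(t,[1,99]),np.sqrt(np.median(s.fun**2))
E
python3 - <<'E'
import numpy as np,cv2
from h import *
C={n:dict(np.load(n+"0.npz")) for n in("top","scene")}
for nm,y0 in(("R",-.365),("L",.34)):
    for sel in(("top",),("scene",),("top","scene")):
        Q=np.vstack([brown(C[n],[.33,y0-.045,.06],[.52,y0+.045,.19]) for n in sel])
        if len(Q)<20: print(sel,len(Q));continue
        p,d,e,r=cyl(Q,[.41,y0,.09],[.82,0,.57]); 
        print(nm,sel,len(Q),p.round(4),d.round(3),e.round(3),"mid",(p+d*e.mean()).round(4),r.round(4),"ang",np.degrees([np.arctan2(d[1],d[0]),np.arcsin(d[2])]).round(1))
for n in C:
    P=pts(C[n]);h=cv2.cvtColor(C[n]["img"],cv2.COLOR_BGR2HSV)
    pl=(h[...,1]>60)&(h[...,1]<160)&(h[...,2]>150)&(P[...,0]>.5)&(P[...,0]<.78)&(abs(P[...,1])<.1)
    for a,b,t in((.04,.056,"plate"),(.108,.122,"tab")):
        m=(pl&(P[...,2]>a)&(P[...,2]<b));
        q=P[m];
        if len(q):print(n,t,len(q),"min",np.percentile(q,2,axis=0).round(4),"max",np.percentile(q,98,axis=0).round(4),cv2.minAreaRect((q[:,:2]*1000).astype(np.float32)))
    m=(P[...,2]>.01)&(P[...,2]<.045)&(P[...,0]>.55)&(P[...,0]<.8)&(abs(P[...,1])<.3)&(h[...,1]<200)
    q=P[m];print("rail",len(q),cv2.minAreaRect((q[:,:2]*1000).astype(np.float32)))
    for s,lo in((1,.12),(-1,.24)):
        m=(P[...,2]>lo)&(P[...,2]<lo+.11)&(P[...,0]>.6)&(P[...,0]<.78)&(s*P[...,1]>.12)&(s*P[...,1]<.28);q=P[m];print(s,len(q),np.percentile(q,[2,98],axis=0).round(3).tolist())
E
```

```text
R ('top',) 286 [ 0.41   -0.3751  0.0831] [ 0.813 -0.035  0.581] [-0.048  0.069] mid [ 0.4185 -0.3755  0.0892] 0.0015 ang [-2.5 35.5]
R ('scene',) 172 [ 0.41   -0.3751  0.085 ] [ 0.808 -0.052  0.587] [-0.047  0.066] mid [ 0.4174 -0.3756  0.0904] 0.0013 ang [-3.7 35.9]
R ('top', 'scene') 458 [ 0.41   -0.3749  0.0835] [ 0.813 -0.045  0.581] [-0.048  0.069] mid [ 0.4184 -0.3753  0.0895] 0.0014 ang [-3.2 35.5]
L ('top',) 176 [0.41   0.3479 0.0793] [ 0.793 -0.125  0.596] [-0.045  0.022] mid [0.4008 0.3494 0.0724] 0.0016 ang [-8.9 36.6]
L ('scene',) 66 [0.41   0.3467 0.0812] [ 0.801 -0.156  0.577] [-0.037  0.025] mid [0.4052 0.3477 0.0777] 0.0006 ang [-11.   35.3]
L ('top', 'scene') 242 [0.41   0.3478 0.0799] [ 0.791 -0.139  0.596] [-0.045  0.025] mid [0.4023 0.3492 0.0741] 0.0012 ang [-10.   36.6]
top plate 1107 min [ 0.5735 -0.0497  0.0417] max [0.7358 0.0428 0.054 ] ((656.5550537109375, -2.243427276611328), (95.0861587524414, 173.818359375), 88.77336883544922)
top tab 40 min [ 0.5732 -0.0082  0.1083] max [0.5974 0.005  0.1188] ((585.0880737304688, -1.631749153137207), (13.057159423828125, 24.75946044921875), 88.9919204711914)
rail 3586 ((688.9918823242188, 20.011016845703125), (245.7377471923828, 560.0000610351562), 4.033276081085205)
1 613 [[0.654, 0.19, 0.143], [0.778, 0.262, 0.23]]
-1 1001 [[0.647, -0.226, 0.249], [0.778, -0.154, 0.345]]
scene plate 1527 min [ 0.5765 -0.0482  0.0432] max [0.7373 0.0461 0.053 ] ((657.1517944335938, -1.8389053344726562), (97.96867370605469, 171.7837371826172), 88.96647644042969)
scene tab 52 min [ 0.5745 -0.0074  0.1105] max [0.5989 0.0071 0.1183] ((586.5377197265625, -0.8108692169189453), (15.956732749938965, 24.82668113708496), 89.5404052734375)
rail 4065 ((685.5718383789062, 18.284271240234375), (562.778076171875, 228.7217254638672), 89.99821472167969)
1 882 [[0.66, 0.194, 0.145], [0.778, 0.267, 0.23]]
-1 2057 [[0.654, -0.221, 0.249], [0.778, -0.128, 0.346]]
```

```bash
cat > plan.py <<'E'
import sys,numpy as np
from scipy.spatial.transform import Rotation as R
from station import ctrl
# plan.py x y z(grasp point) pitch_deg yaw_deg nrows
def plan(g,pitch,yaw,n):
    o=ctrl.get_obs();p=np.array(o["ee_pos"]);r=R.from_euler("xyz",o["eef_rot"])
    rt=R.from_euler("xyz",[np.pi,np.radians(pitch),np.radians(yaw)])
    t=np.array(g)+rt.apply([0,0,-ctrl.pinch_z])
    w=(r.inv()*rt).as_rotvec();st=R.from_rotvec(w/n)
    print("t",round(o["time_s"],2),"grasp pt",(p+r.apply([0,0,ctrl.pinch_z])).round(4),"rpy",np.degrees(o["eef_rot"]).round(1),"F",np.round(o["force"],1),"w",round(o["grip_width"],4),"gf",round(o["grip_force"],1))
    for i in range(n):
        print(" ".join(f"{v:.2f}" for v in np.r_[r.inv().apply((t-p)/n)/.03,np.degrees(w/n)/10]));r=r*st
if __name__=="__main__":
    a=list(map(float,sys.argv[1:]));plan(a[:3],a[3],a[4],int(a[5]))
E
python3 plan.py .36 -.3715 .171 -35.5 -3.2 9
```

```text
t 0.1 grasp pt [ 0.2115 -0.5075  0.1892] rpy [-179.9   -0.    22.6] F [ 0.4 -0.4 -0.7] w 0.0941 gf 0.0
0.74 -0.24 0.05 -0.09 0.39 0.28
0.72 -0.27 0.10 -0.09 0.39 0.28
0.70 -0.31 0.14 -0.09 0.39 0.28
0.67 -0.34 0.18 -0.09 0.39 0.28
0.64 -0.38 0.22 -0.09 0.39 0.28
0.60 -0.41 0.26 -0.09 0.39 0.28
0.56 -0.45 0.29 -0.09 0.39 0.28
0.52 -0.48 0.32 -0.09 0.39 0.28
0.48 -0.51 0.35 -0.09 0.39 0.28
```

```bash
python3 -m inch '1 .74 -.24 .05 -.09 .39 .28;1 .72 -.27 .1 -.09 .39 .28;1 .7 -.31 .14 -.09 .39 .28;1 .67 -.34 .18 -.09 .39 .28;1 .64 -.38 .22 -.09 .39 .28;1 .6 -.41 .26 -.09 .39 .28;1 .56 -.45 .29 -.09 .39 .28;1 .52 -.48 .32 -.09 .39 .28;1 .48 -.51 .35 -.09 .39 .28;1 0 0 0 0 0 0'; python3 plan.py .36 -.3715 .171 -35.5 -3.2 1; python3 - <<'E'
from station import camera
import cv2
cv2.imwrite("pics/w1.png",camera("wrist")["img"])
E
```

```text
time_s: 1.35
ee_pos: [0.3709, -0.3713, 0.1563]
eef_rot: [-3.14, -0.622, -0.06]
force: [0.3, 0.1, 0.2]
grip_width: 0.0938
grip_force: 0.0
t 1.35 grasp pt [ 0.3599 -0.3707  0.1716] rpy [-179.9  -35.7   -3.4] F [0.3 0.1 0.2] w 0.0938 gf 0.0
-0.01 0.03 0.02 0.00 -0.02 -0.02
```

View pics/w1.png

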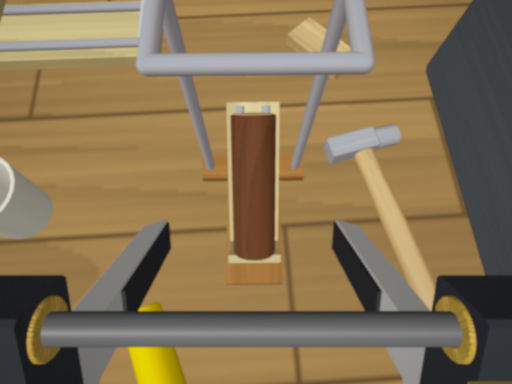

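The wrist view shows the long log whole and straight (columns 231–275, rows 114–259), with the fingers on either side of it. I'll measure its middle from this view.

```bash
python3 - <<'E'
from station import camera
from h import *
c=camera("wrist");Q=brown(c,[.3,-.42,.04],[.52,-.33,.19])
p,d,e,r=cyl(Q,[.41,-.375,.085],[.81,-.04,.58])
print(len(Q),p.round(4),d.round(3),e.round(4),(p+d*e.mean()).round(4),r,np.degrees([np.arctan2(d[1],d[0]),np.arcsin(d[2])]).round(1))
E
python3 plan.py .4175 -.3755 .0895 -35.5 -3.2 7
```

```text
2006 [ 0.41   -0.3755  0.0823] [ 0.818 -0.041  0.574] [-0.0537  0.0695] [ 0.4164 -0.3758  0.0868] 0.0003166988796266211 [-2.8 35. ]
t 1.45 grasp pt [ 0.3598 -0.3722  0.1724] rpy [180.  -35.6  -3.3] F [-0.9  0.2 -0.4] w 0.0942 gf 0.0
-0.01 -0.00 0.48 0.00 -0.00 -0.00
-0.01 -0.00 0.48 0.00 -0.00 -0.00
-0.01 -0.00 0.48 0.00 -0.00 -0.00
-0.01 -0.00 0.48 0.00 -0.00 -0.00
-0.01 -0.00 0.48 0.00 -0.00 -0.00
-0.01 0.00 0.48 0.00 -0.00 -0.00
-0.01 0.00 0.48 0.00 -0.00 -0.00
```

```bash
python3 -m inch '1 0 0 .48 0 0 0;1 0 0 .48 0 0 0;1 0 0 .48 0 0 0;1 0 0 .48 0 0 0;1 0 0 .48 0 0 0;1 0 0 .48 0 0 0;1 0 0 .45 0 0 0;1 0 0 0 0 0 0'; python3 plan.py .4165 -.3758 .0875 -35 -3 1;  python3 -m inch '-1 0 0 0 0 0 0;-1 0 0 0 0 0 0;-1 0 0 0 0 0 0;-1 0 0 0 0 0 0;-1 0 0 0 0 0 0;-1 0 0 0 0 0 0' 20
```

```text
time_s: 2.45
ee_pos: [0.4295, -0.3753, 0.0748]
eef_rot: [-3.14, -0.623, -0.06]
force: [-0.5, 0.6, 0.1]
grip_width: 0.0942
grip_force: 0.0
t 2.45 grasp pt [ 0.4186 -0.3747  0.0901] rpy [-179.9  -35.7   -3.5] F [-0.5  0.6  0.1] w 0.0942 gf 0.0
-0.11 0.04 0.03 0.02 -0.07 -0.04
time_s: 3.2
ee_pos: [0.4292, -0.3758, 0.0758]
eef_rot: [-3.141, -0.623, -0.06]
force: [-0.0, -0.6, -0.1]
grip_width: 0.0376
grip_force: 0.0
```

```bash
python3 -m inch '-1 0 0 0 0 0 0;-1 0 0 0 0 0 0;-1 0 0 0 0 0 0'; python3 - <<'E'
from station import camera
import cv2
cv2.imwrite("pics/w2.png",camera("wrist")["img"])
E
```

```text
time_s: 3.58
ee_pos: [0.4291, -0.3766, 0.0768]
eef_rot: [3.14, -0.624, -0.059]
force: [-18.2, 3.4, 20.3]
grip_width: 0.0125
grip_force: 19.9
```

View pics/w2.png

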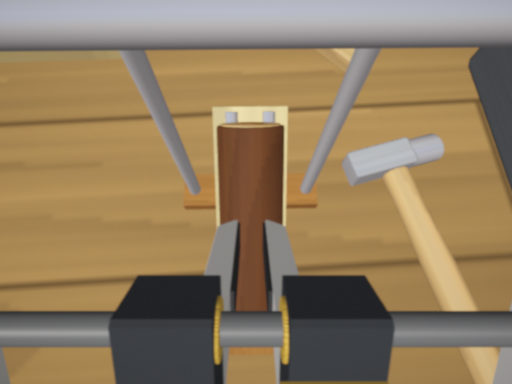

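The fingers closed over the top of the log: the tips at (230,222) and (280,222) lie on it, and the gap is 12 mm instead of 40. I'll compare the finger-tip depth with the log.

```bash
python3 - <<'E'
from station import camera,ctrl
from h import *
from scipy.spatial.transform import Rotation as R
c=camera("wrist");P=pts(c);o=ctrl.get_obs();r=R.from_euler("xyz",o["eef_rot"])
T=r.inv().apply(P.reshape(-1,3)-o["ee_pos"]).reshape(P.shape)
for v,u in[(224,228),(235,225),(260,220),(224,280),(235,290),(260,290),(225,252),(240,252),(260,252),(200,252),(150,252),(130,252),(300,252)]:print(v,u,"tool",T[v,u].round(4),"world",P[v,u].round(4),c["img"][v,u])
Q=brown(c,[.3,-.42,.04],[.52,-.33,.19])
p,d,e,rr=cyl(Q,[.41,-.375,.085],[.81,-.04,.58]);print(len(Q),p,d,e,rr)
for n in("top","scene"):
    c=camera(n);Q=brown(c,[.33,-.42,.05],[.52,-.33,.16]);p,d,e,rr=cyl(Q,[.41,-.375,.085],[.81,-.04,.58]);print(n,len(Q),p,d,e,rr)
E
```

```text
224 228 tool [ 0.0079 -0.0121 -0.0411] world [ 0.4122 -0.3635  0.115 ] [131 134 136]
235 225 tool [ 0.0074 -0.0127 -0.0548] world [ 0.4038 -0.3623  0.1259] [132 135 136]
260 220 tool [ 0.0077 -0.0128 -0.0825] world [ 0.3879 -0.3613  0.1485] [132 135 136]
224 280 tool [ 0.0014  0.0181 -0.0245] world [ 0.4148 -0.3939  0.0978] [ 85  93 108]
235 290 tool [-0.0446  0.0356  0.0651] world [ 0.4288 -0.4124 -0.0018] [ 81 132 165]
260 290 tool [ 0.0076  0.0175 -0.0823] world [ 0.3861 -0.3915  0.1484] [132 134 136]
225 252 tool [ 0.0049  0.0012 -0.0349] world [ 0.4126 -0.3768  0.1083] [ 46  74 115]
240 252 tool [-0.0043  0.0012 -0.0352] world [ 0.405  -0.3763  0.1031] [ 46  74 115]
260 252 tool [-0.0171  0.0012 -0.0351] world [ 0.3947 -0.3757  0.0956] [ 49  74 116]
200 252 tool [ 0.0204  0.0011 -0.0367] world [ 0.4241 -0.3774  0.1188] [ 51  79 123]
150 252 tool [ 0.048   0.0011 -0.035 ] world [ 0.4474 -0.3788  0.1335] [ 52  80 123]
130 252 tool [ 0.0585  0.0011 -0.0335] world [ 0.4568 -0.3793  0.1385] [ 51  78 122]
300 252 tool [-0.0438  0.0012 -0.0353] world [ 0.3729 -0.3745  0.0801] [ 48  74 116]
1375 [ 0.41       -0.37536137  0.08342124] [ 0.82385706 -0.03757681  0.56555064] [-0.02405802  0.06985332] 0.00032915878472546817
top 95 [ 0.41       -0.3748626   0.08278074] [ 0.81290665 -0.04181153  0.58089119] [-0.03633193  0.07093916] 0.0017332523662732142
scene 168 [ 0.41       -0.37546345  0.08481662] [ 0.81602218 -0.03798826  0.57677092] [-0.04819055  0.06745786] 0.0011803308639016308
```

```bash
python3 -m inch '-1 0 0 -.4 0 0 0;1 0 0 -.4 0 0 0;1 0 0 0 0 0 0;1 0 0 0 0 0 0;1 0 0 0 0 0 0;1 0 0 0 0 0 0;1 0 0 0 0 0 0;1 0 0 0 0 0 0;1 0 0 0 0 0 0;1 0 0 0 0 0 0'; python3 - <<'E'
from station import camera,ctrl
from h import *
from scipy.spatial.transform import Rotation as R
c=camera("wrist");P=pts(c);o=ctrl.get_obs();r=R.from_euler("xyz",o["eef_rot"])
T=r.inv().apply(P.reshape(-1,3)-o["ee_pos"]).reshape(P.shape)
print(o["force"],o["grip_width"])
m=(abs(T[...,0])<.03)&(abs(T[...,1])<.07)&(abs(T[...,1])>.03)&(T[...,2]>-.1)&(T[...,2]<.02)
for s in(-1,1):
    q=T[m&(s*T[...,1]>0)];print(len(q),np.percentile(q,[1,50,99],axis=0).round(4).tolist())
cv2.imwrite("pics/w3.png",c["img"])
Q=brown(c,[.3,-.42,.04],[.52,-.33,.19])
p,d,e,rr=cyl(Q,[.41,-.375,.085],[.81,-.04,.58]);print(len(Q),p,d,e,rr,p+d*e.mean(),"tool",r.inv().apply(p+d*e.mean()-o["ee_pos"]))
E
```

```text
time_s: 5.03
ee_pos: [0.4153, -0.375, 0.0953]
eef_rot: [-3.141, -0.623, -0.06]
force: [0.3, 0.3, 0.0]
grip_width: 0.0876
grip_force: 0.0
[0.44664714 0.45126608 0.4259971 ] 0.09160442972279745
2974 [[-0.0094, -0.0552, -0.0996], [0.0065, -0.0448, -0.0768], [0.0083, -0.0431, -0.0358]]
2975 [[-0.0093, 0.0438, -0.0995], [0.0065, 0.0454, -0.0768], [0.0084, 0.0559, -0.0357]]
2576 [ 0.41       -0.37562721  0.08225418] [ 0.81768445 -0.04045437  0.57424349] [-0.05452658  0.07001767] 0.0002697770279787937 [ 0.41633341 -0.37594056  0.08670201] tool [-0.00410472  0.00087812  0.00761511]
```

View pics/w3.png

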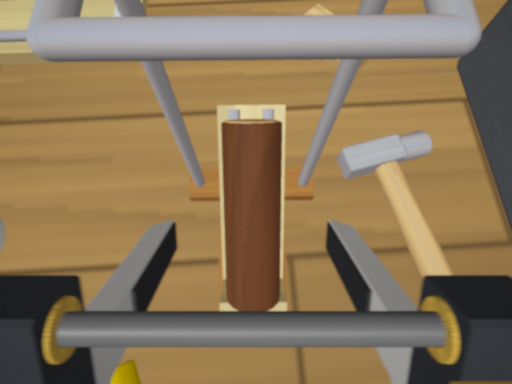

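The finger tips are really about 36 mm short of the reported TCP, which the contact with the log confirms. I'll take the true grasp point as tool z = -0.055 and go about 61 mm deeper.

```bash
sed -i 's/ctrl.pinch_z/PZ/g; s/^# plan.py.*/PZ=-.055/' plan.py; python3 -m inch '1 -.13 .02 0 0 0 0;1 0 0 .4 0 0 0;1 0 0 .4 0 0 0;1 0 0 .4 0 0 0;1 0 0 .4 0 0 0;1 0 0 .4 0 0 0;1 0 0 .05 0 0 0'; python3 -m inch '-1 0 0 0 0 0 0;-1 0 0 0 0 0 0;-1 0 0 0 0 0 0;-1 0 0 0 0 0 0;-1 0 0 0 0 0 0;-1 0 0 0 0 0 0;-1 0 0 0 0 0 0;-1 0 0 0 0 0 0' 20; python3 plan.py .4165 -.376 .087 -35 -3 1
```

```text
time_s: 5.95
ee_pos: [0.4482, -0.3771, 0.0421]
eef_rot: [-3.14, -0.623, -0.06]
force: [0.3, 0.0, 0.1]
grip_width: 0.0939
grip_force: 0.0
time_s: 6.95
ee_pos: [0.4479, -0.3777, 0.0431]
eef_rot: [-3.142, -0.624, -0.06]
force: [-1.4, -0.0, 1.9]
grip_width: 0.0396
grip_force: 20.0
t 6.95 grasp pt [ 0.4158 -0.3758  0.0878] rpy [-180.   -35.7   -3.4] F [-1.4 -0.   1.9] w 0.0396 gf 20.0
-0.02 -0.00 0.03 0.03 -0.07 -0.04
```

```bash
python3 -m inch '-1 0 0 -.3 0 0 0;-1 0 0 -.5 0 0 0;-1 0 0 -.7 0 0 0;-1 -.57 0 -.4 0 0 0;-1 -.81 0 -.57 0 0 0;-1 -.81 0 -.57 0 0 0;-1 -.81 0 -.57 0 0 0;-1 0 0 0 0 0 0' 25; python3 plan.py .33 -.35 .25 0 -1 10;
```

```text
time_s: 7.95
ee_pos: [0.3104, -0.3697, 0.0792]
eef_rot: [3.141, -0.624, -0.062]
force: [0.0, -0.8, -1.3]
grip_width: 0.0395
grip_force: 25.0
t 7.95 grasp pt [ 0.2784 -0.3677  0.1238] rpy [180.  -35.7  -3.5] F [ 0.  -0.8 -1.3] w 0.0395 gf 25.0
0.28 -0.07 -0.28 0.01 -0.36 -0.02
0.26 -0.07 -0.29 0.01 -0.36 -0.02
0.24 -0.07 -0.31 0.01 -0.36 -0.02
0.22 -0.07 -0.32 0.01 -0.36 -0.02
0.20 -0.07 -0.34 0.01 -0.36 -0.02
0.18 -0.07 -0.35 0.01 -0.36 -0.02
0.16 -0.07 -0.36 0.01 -0.36 -0.02
0.13 -0.07 -0.37 0.01 -0.36 -0.02
0.11 -0.07 -0.38 0.01 -0.36 -0.02
0.09 -0.07 -0.38 0.01 -0.36 -0.02
```

```bash
python3 -m inch '-1 .1 -.1 -.1 0 -.36 0;-1 .1 -.1 -.2 0 -.36 0;-1 0 -.2 -.25 0 -.36 0;-1 0 -.2 -.25 0 -.36 0;-1 0 -.2 -.25 0 -.36 0;-1 0 -.3 -.25 0 -.36 0;-1 0 -.4 -.25 0 -.36 0;-1 0 -.4 -.25 0 -.36 0;-1 0 -.4 -.25 0 -.36 0;-1 0 -.4 -.25 0 -.36 0'; python3 plan.py .42 -.10 .20 0 -1 9
```

```text
time_s: 9.2
ee_pos: [0.3007, -0.2872, 0.1474]
eef_rot: [3.14, 0.006, -0.06]
force: [-0.0, -0.3, -1.1]
grip_width: 0.039
grip_force: 25.0
t 9.2 grasp pt [ 0.3011 -0.2871  0.2024] rpy [179.9   0.4  -3.5] F [-0.  -0.3 -1.1] w 0.039 gf 25.0
0.40 -0.72 0.01 0.00 0.00 -0.03
0.40 -0.72 0.01 0.00 0.00 -0.03
0.41 -0.71 0.01 0.00 0.00 -0.03
0.41 -0.71 0.01 0.00 0.00 -0.03
0.41 -0.71 0.01 0.00 0.00 -0.03
0.42 -0.71 0.01 0.00 0.00 -0.03
0.42 -0.71 0.01 0.00 0.00 -0.03
0.42 -0.70 0.01 0.00 0.00 -0.03
0.43 -0.70 0.01 0.00 0.00 -0.03
```

```bash
python3 -m inch '-1 .4 -.72 0 0 0 -.03;-1 .4 -.72 0 0 0 -.03;-1 .41 -.71 0 0 0 -.03;-1 .41 -.71 0 0 0 -.03;-1 .41 -.71 0 0 0 -.03;-1 .42 -.71 0 0 0 -.03;-1 .42 -.71 0 0 0 -.03;-1 .42 -.7 0 0 0 -.03;-1 .42 -.7 0 0 0 -.03;-1 0 0 0 0 0 0'; python3 plan.py .55 -.03 .20 0 -1 6
python3 - <<'E'
from station import camera,ctrl
from h import *
from scipy.spatial.transform import Rotation as R
o=ctrl.get_obs();r=R.from_euler("xyz",o["eef_rot"]);g=o["ee_pos"]+r.apply([0,0,-.055])
for n in("top","scene"):
    c=camera(n);Q=brown(c,g-[.09,.035,.035],g+[.09,.035,.035])
    if len(Q)<30: print(n,len(Q));continue
    p,d,e,rr=cyl(Q,g,[1,0,0]);print(n,len(Q),"mid",p+d*e.mean(),"half",np.ptp(e)/2,d.round(3),"tool",r.inv().apply(p+d*e.mean()-o["ee_pos"]).round(4),rr)
cv2.imwrite("pics/s4.png",c["img"])
E
```

```text
time_s: 10.45
ee_pos: [0.4197, -0.0993, 0.1464]
eef_rot: [-3.141, 0.004, -0.011]
force: [0.8, -0.2, -0.8]
grip_width: 0.0394
grip_force: 25.0
t 10.45 grasp pt [ 0.4199 -0.0994  0.2014] rpy [-180.     0.2   -0.6] F [ 0.8 -0.2 -0.8] w 0.0394 gf 25.0
0.72 -0.39 0.00 -0.00 0.00 0.01
0.72 -0.39 0.01 -0.00 0.00 0.01
0.72 -0.39 0.01 -0.00 0.00 0.01
0.72 -0.40 0.01 -0.00 0.00 0.01
0.72 -0.40 0.01 -0.00 0.00 0.01
0.72 -0.40 0.01 -0.00 0.00 0.01
top 0
scene 244 mid [ 0.44871056 -0.09999441  0.20120686] half 0.03586582436550814 [ 1.    -0.004 -0.013] tool [ 0.0288  0.0003 -0.055 ] 0.0010864777255155578
```

View pics/s4.png

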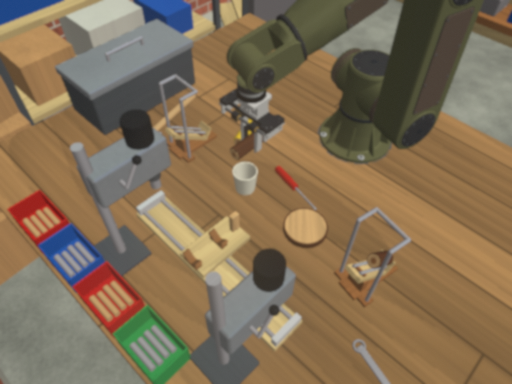

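The scene view shows the log held level by its middle at about (245,145), with the sled still mid-rail. The log sits within about 1 mm of the grasp point. I'll carry it over the seat.

```bash
python3 -m inch '-1 .72 -.39 0 0 0 0;-1 .72 -.39 0 0 0 0;-1 .72 -.39 0 0 0 0;-1 .72 -.4 0 0 0 0;-1 .72 -.4 0 0 0 0;-1 .72 -.4 0 0 0 0;-1 .8 -.2 0 0 0 0;-1 .8 -.2 0 0 0 0;-1 .8 -.2 0 0 0 0;-1 0 0 0 0 0 0'; python3 plan.py .69 -.002 .09 0 -1 10
python3 - <<'E'
from station import camera
import cv2
from h import *
c=camera("top");P=pts(c);h=cv2.cvtColor(c["img"],cv2.COLOR_BGR2HSV)
c=camera("scene");P=pts(c);h=cv2.cvtColor(c["img"],cv2.COLOR_BGR2HSV)
pl=(h[...,1]>60)&(h[...,1]<160)&(h[...,2]>150)&(P[...,0]>.5)&(P[...,0]<.78)&(abs(P[...,1])<.1)
q=P[pl&(P[...,2]>.108)&(P[...,2]<.122)];print("tab",np.percentile(q,[2,50,98],axis=0).round(4).tolist())
# dark V-blocks
q=P[(h[...,2]<130)&(h[...,1]>60)&(P[...,0]>.62)&(P[...,0]<.77)&(abs(P[...,1])<.05)&(P[...,2]>.056)&(P[...,2]<.1)]
for s in(q[:,0]<.69,q[:,0]>.69):print("V",s.sum(),np.percentile(q[s],[2,50,98],axis=0).round(4).tolist() if s.any() else 0)
E
```

```text
time_s: 11.8
ee_pos: [0.6223, -0.0145, 0.1445]
eef_rot: [-3.141, 0.005, -0.013]
force: [-0.3, -0.2, -0.6]
grip_width: 0.0395
grip_force: 25.0
t 11.8 grasp pt [ 0.6226 -0.0145  0.1995] rpy [-180.     0.3   -0.8] F [-0.3 -0.2 -0.6] w 0.0395 gf 25.0
0.23 -0.04 0.36 -0.00 0.00 0.00
0.23 -0.04 0.36 -0.00 0.00 0.00
0.23 -0.04 0.36 -0.00 0.00 0.00
0.23 -0.04 0.36 -0.00 0.00 0.00
0.23 -0.04 0.36 -0.00 0.00 0.00
0.23 -0.05 0.36 -0.00 0.00 0.00
0.23 -0.05 0.36 -0.00 0.00 0.00
0.23 -0.05 0.36 -0.00 0.00 0.00
0.23 -0.05 0.36 -0.00 0.00 0.00
0.23 -0.05 0.37 -0.00 0.00 0.00
tab [[0.5734, -0.0072, 0.1084], [0.5873, 0.0017, 0.115], [0.5978, 0.0082, 0.1205]]
V 25 [[0.6433, -0.019, 0.0569], [0.6545, 0.0134, 0.0658], [0.6571, 0.0204, 0.0745]]
V 25 [[0.7341, -0.0222, 0.0569], [0.744, 0.0099, 0.0652], [0.7464, 0.0196, 0.0776]]
```

```bash
python3 -m inch '-1 .57 -.11 0 0 0 0;-1 .57 -.11 0 0 0 0;-1 .57 -.12 0 0 0 0;-1 .56 -.12 0 0 0 0;-1 0 0 .6 0 0 0;-1 0 0 .6 0 0 0;-1 0 0 .6 0 0 0;-1 0 0 .6 0 0 0;-1 0 0 .4 0 0 0;-1 0 0 0 0 0 0';python3 plan.py .691 -.001 .080 0 -1 4
python3 - <<'E'
from station import camera,ctrl
from h import *
g=np.array([.691,-.001,.115])
c=camera("scene");Q=brown(c,g-[.09,.035,.025],g+[.09,.035,.035])
p,d,e,rr=cyl(Q,g,[1,0,0]);print(len(Q),p,p+d*e.min(),p+d*e.max(),d.round(3),rr)
cv2.imwrite("pics/s5.png",cv2.resize(c["img"][160:310,130:330],(800,600),interpolation=2))
E
```

```text
time_s: 13.15
ee_pos: [0.6893, -0.0008, 0.0596]
eef_rot: [-3.141, 0.006, -0.013]
force: [0.8, -1.0, 0.3]
grip_width: 0.0396
grip_force: 25.0
t 13.15 grasp pt [ 0.6896 -0.0008  0.1146] rpy [-180.     0.4   -0.7] F [ 0.8 -1.   0.3] w 0.0396 gf 25.0
0.02 0.00 0.29 -0.00 0.01 0.01
0.02 0.00 0.29 -0.00 0.01 0.01
0.02 0.00 0.29 -0.00 0.01 0.01
0.01 0.00 0.29 -0.00 0.01 0.01
169 [ 0.691      -0.00143539  0.11528777] [ 0.69735672 -0.00139242  0.11513526] [ 0.75170198 -0.00102504  0.11383148] [ 1.     0.007 -0.024] 0.0010121333304787122
```

View pics/s5.png

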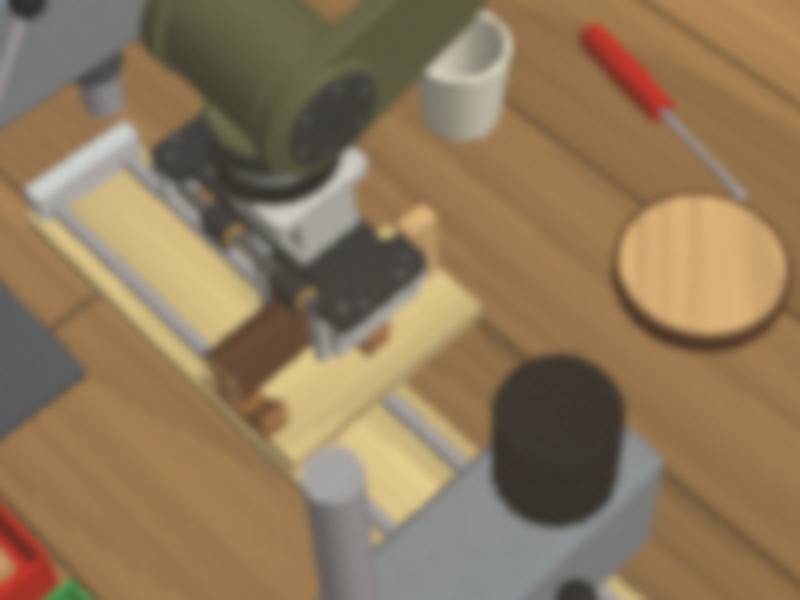

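The log is straight over the V-blocks, its far end at (245,375) in the crop, and the gripper body is clear of the tab. I'll lower slowly.

```bash
python3 -m inch '-1 .07 0 .25 0 0 0;-1 0 0 .25 0 0 0;-1 0 0 .2 0 0 0;-1 0 0 .15 0 0 0;-1 0 0 .1 0 0 0;-1 0 0 .06 0 0 0;-1 0 0 0 0 0 0' 15;python3 plan.py .691 -.001 .080 0 -1 1
python3 -m inch '-1 0 0 .05 0 0 0;-1 0 0 .03 0 0 0;-1 0 0 0 0 0 0;-1 0 0 0 0 0 0'
```

```text
time_s: 14.08
ee_pos: [0.6917, -0.0008, 0.0304]
eef_rot: [-3.141, 0.005, -0.013]
force: [-0.1, -0.4, -1.8]
grip_width: 0.0397
grip_force: 15.0
t 14.07 grasp pt [ 0.692  -0.0009  0.0854] rpy [-180.     0.3   -0.7] F [-0.1 -0.4 -1.8] w 0.0397 gf 15.0
-0.02 0.01 0.18 -0.00 0.03 0.03
time_s: 14.58
ee_pos: [0.6918, -0.0009, 0.0282]
eef_rot: [-3.141, 0.004, -0.013]
force: [-1.0, -2.5, 2.1]
grip_width: 0.0393
grip_force: 15.0
```

```bash
python3 -m inch '-1 0 0 .03 0 0 0;-1 0 0 0 0 0 0'; python3 -m inch '-1 0 0 .03 0 0 0;-1 0 0 0 0 0 0'
```

```text
time_s: 14.82
ee_pos: [0.6919, -0.001, 0.0277]
eef_rot: [-3.141, 0.004, -0.013]
force: [-1.4, -2.0, 4.9]
grip_width: 0.0397
grip_force: 15.0
time_s: 15.08
ee_pos: [0.6922, -0.001, 0.0271]
eef_rot: [-3.141, 0.003, -0.013]
force: [-1.3, -1.4, 4.9]
grip_width: 0.0395
grip_force: 15.0
```

```bash
python3 -m inch '-1 0 0 0 0 0 0;-1 0 0 0 0 0 0' 4; python3 -m inch '-.1 0 0 0 0 0 0;0 0 0 0 0 0 0;.3 0 0 0 0 0 0;.6 0 0 0 0 0 0;.6 0 0 0 0 0 0;.6 0 0 0 0 0 0';  python3 - <<'E'
from station import camera,ctrl
from h import *
g=np.array([.691,-.001,.08])
for n in("scene",):
    c=camera(n);Q=brown(c,g-[.09,.03,-.0],g+[.09,.03,.03])
    p,d,e,rr=cyl(Q,g,[1,0,0]);print(len(Q),p,p+d*e.min(),p+d*e.max(),d.round(3),rr)
E
```

```text
time_s: 15.32
ee_pos: [0.692, -0.0009, 0.0265]
eef_rot: [-3.141, 0.004, -0.013]
force: [2.5, -2.2, 2.8]
grip_width: 0.0401
grip_force: 4.0
time_s: 16.08
ee_pos: [0.6916, -0.0008, 0.0262]
eef_rot: [-3.141, 0.005, -0.013]
force: [-0.6, 0.1, -0.2]
grip_width: 0.0749
grip_force: 0.0
186 [ 0.691      -0.00184506  0.08093069] [ 0.70043458 -0.00212542  0.08106155] [ 0.75226491 -0.00366562  0.08178042] [ 0.999 -0.03   0.014] 0.0010251028670294935
```

The log is seated at z≈0.081. I'll raise clear and move over to the tab.

```bash
python3 -m inch '.6 0 0 -.3 0 0 0;.6 0 0 -.6 0 0 0;.6 0 0 -.7 0 0 0;.6 0 0 -.7 0 0 0;.6 0 0 -.7 0 0 0;.6 -.87 0 0 0 0 0;.6 -.87 0 0 0 0 0;.6 -.87 0 0 0 0 0;.6 -.87 0 0 0 0 0;.6 0 0 0 0 0 0'; python3 plan.py .586 0 .10 0 -1 4;  python3 - <<'E'
from station import camera,ctrl
from h import *
g=np.array([.691,-.001,.08])
for n in("scene","top"):
    c=camera(n);Q=brown(c,g-[.09,.03,-.0],g+[.09,.03,.03])
    if len(Q)<30: print(n,len(Q)); continue
    p,d,e,rr=cyl(Q,g,[1,0,0]);print(len(Q),p,p+d*e.min(),p+d*e.max(),d.round(3),rr)
c=camera("wrist");P=pts(c)
m=(abs(P[...,2]-.115)<.006)&(P[...,0]>.56)&(P[...,0]<.61)&(abs(P[...,1])<.03);q=P[m];print("tab",len(q),np.percentile(q,[2,50,98],axis=0).round(4).tolist() if len(q) else 0)
cv2.imwrite("pics/w6.png",c["img"])
E
```

```text
time_s: 17.38
ee_pos: [0.5874, 0.0004, 0.1187]
eef_rot: [-3.141, 0.003, -0.013]
force: [0.6, 0.1, 0.5]
grip_width: 0.0753
grip_force: 0.0
t 17.38 grasp pt [5.876e-01 4.000e-04 1.737e-01] rpy [-180.     0.2   -0.7] F [0.6 0.1 0.5] w 0.0753 gf 0.0
-0.01 0.00 0.61 -0.00 0.00 0.01
-0.01 0.00 0.61 -0.00 0.00 0.01
-0.01 0.00 0.61 -0.00 0.00 0.01
-0.01 0.00 0.61 -0.00 0.00 0.01
249 [ 0.691      -0.00217978  0.08116029] [ 0.63897813 -0.00131336  0.08149725] [ 0.75170764 -0.00319086  0.08076706] [ 1.    -0.017 -0.006] 0.001166873245478612
top 0
tab 776 [[0.5741, -0.0086, 0.1105], [0.5868, -0.0008, 0.1132], [0.598, 0.0067, 0.1146]]
```

View pics/w6.png

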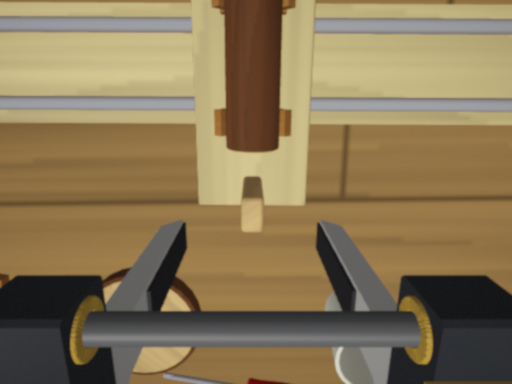

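The wrist view shows the log lying in both V-blocks (columns 226–282, low end at row 150) and the tab between the fingers at (252,205). I'll tilt the tool back 20° so the wrist stays clear of the drill head, then pinch the tab.

```bash
python3 plan.py .586 -.001 .16 -20 -.7 5;
```

```text
t 17.52 grasp pt [5.888e-01 3.000e-04 1.726e-01] rpy [-180.     0.2   -0.7] F [ 0.1 -0.6 -0.3] w 0.0753 gf 0.0
0.11 0.01 0.06 -0.00 0.40 -0.00
0.10 0.01 0.07 -0.00 0.40 -0.00
0.10 0.01 0.08 -0.00 0.40 -0.00
0.09 0.01 0.08 -0.00 0.40 -0.00
0.09 0.01 0.09 -0.00 0.40 -0.00
```

```bash
python3 -m inch '.6 .11 .01 .06 0 .4 0;.6 .1 .01 .07 0 .4 0;.6 .1 .01 .08 0 .4 0;.6 .09 .01 .08 0 .4 0;.6 .09 .01 .09 0 .4 0;.6 -.165 0 .454 0 0 0;.6 -.165 0 .454 0 0 0;.6 -.165 0 .454 0 0 0;.6 -.165 0 .454 0 0 0;.6 0 0 0 0 0 0'; python3 plan.py .586 -.001 .102 -20 -.7 1
```

```text
time_s: 18.77
ee_pos: [0.603, -0.0012, 0.0478]
eef_rot: [-3.141, -0.342, -0.013]
force: [-0.3, -0.2, -0.3]
grip_width: 0.0753
grip_force: 0.0
t 18.77 grasp pt [ 0.5846 -0.001   0.0996] rpy [-180.   -19.6   -0.7] F [-0.3 -0.2 -0.3] w 0.0753 gf 0.0
0.08 0.00 -0.06 -0.00 0.04 -0.00
```

```bash
python3 -m inch '-1 0 0 0 0 0 0;-1 0 0 0 0 0 0;-1 0 0 0 0 0 0;-1 0 0 0 0 0 0;-1 0 0 0 0 0 0;-1 0 0 0 0 0 0;-1 0 0 0 0 0 0;-1 0 0 0 0 0 0' 15; python3 plan.py .5815 -.17 .0996 -20 -.7 10
```

```text
time_s: 19.77
ee_pos: [0.6036, -0.0012, 0.0494]
eef_rot: [-3.141, -0.344, -0.013]
force: [-0.7, 0.8, 0.4]
grip_width: 0.0158
grip_force: 15.0
t 19.77 grasp pt [ 0.5851 -0.001   0.1012] rpy [-180.   -19.7   -0.7] F [-0.7  0.8  0.4] w 0.0158 gf 15.0
-0.01 0.56 0.00 -0.00 0.00 -0.00
-0.01 0.56 0.00 -0.00 0.00 -0.00
-0.01 0.56 0.00 -0.00 0.00 -0.00
-0.01 0.56 0.00 -0.00 0.00 -0.00
-0.01 0.56 0.00 -0.00 0.00 -0.00
-0.01 0.56 0.00 -0.00 0.00 -0.00
-0.01 0.56 0.00 -0.00 0.00 -0.00
-0.01 0.56 0.00 -0.00 0.00 -0.00
-0.01 0.56 0.00 -0.00 0.00 -0.00
-0.01 0.56 0.00 -0.00 0.00 -0.00
```

```bash
python3 -m inch '-1 0 .1 0 0 0 0;-1 0 .2 0 0 0 0;-1 0 .3 0 0 0 0;-1 0 .3 0 0 0 0;-1 0 .3 0 0 0 0;-1 0 .3 0 0 0 0;-1 0 .3 0 0 0 0;-1 0 .3 0 0 0 0;-1 0 .2 0 0 0 0;-1 0 0 0 0 0 0' 25
```

```text
time_s: 21.02
ee_pos: [0.6024, -0.0715, 0.0494]
eef_rot: [-3.141, -0.344, -0.014]
force: [-6.0, -1.7, 5.1]
grip_width: 0.0159
grip_force: 25.0
```

```bash
python3 - <<'E'
from station import camera
from h import *
for n in("scene",):
    c=camera(n);P=pts(c)
    Q=brown(c,np.array([.60,-.14,.08]),np.array([.78,0,.112]))
    p,d,e,rr=cyl(Q,[.69,-.07,.08],[1,0,0]);print(len(Q),p,d.round(3),rr)
E
cat <<'X'
ok
X
```

```text
339 [ 0.69       -0.07290002  0.08111223] [ 1.    -0.019 -0.001] 0.001274387781868988
ok
```

```bash
python3 -m inch '-1 -.02 .2 0 0 0 0;-1 -.02 .3 0 0 0 0;-1 -.02 .3 0 0 0 0;-1 -.01 .3 0 0 0 0;-1 -.01 .3 0 0 0 0;-1 -.01 .3 0 0 0 0;-1 -.01 .3 0 0 0 0;-1 -.01 .3 0 0 0 0;-1 -.01 .2 0 0 0 0;-1 0 0 0 0 0 0'; python3 -m inch '-1 0 .2 0 0 0 0;-1 0 .2 0 0 0 0;-1 0 .2 0 0 0 0;-1 0 .1 0 0 0 0;-1 0 0 0 0 0 0'
```

```text
time_s: 22.32
ee_pos: [0.601, -0.147, 0.0495]
eef_rot: [3.14, -0.351, -0.014]
force: [22.4, -2.3, -5.7]
grip_width: 0.016
grip_force: 25.0
time_s: 22.95
ee_pos: [0.6006, -0.1678, 0.0494]
eef_rot: [3.14, -0.35, -0.013]
force: [19.9, -2.3, -5.8]
grip_width: 0.0157
grip_force: 25.0
```

```bash
python3 -m inch '-1 .035 0 0 0 0 0;-1 .03 0 0 0 0 0;-1 0 .1 0 0 0 0;-1 0 .1 0 0 0 0;-1 0 .1 0 0 0 0;-1 0 0 0 0 0 0';python3 -m inch '-1 0 .1 0 0 0 0;-1 0 .1 0 0 0 0;-1 0 0 0 0 0 0'
```

```text
time_s: 23.7
ee_pos: [0.6003, -0.1761, 0.0494]
eef_rot: [3.141, -0.346, -0.013]
force: [0.8, -1.5, 4.9]
grip_width: 0.0154
grip_force: 25.0
time_s: 24.08
ee_pos: [0.6002, -0.1819, 0.0494]
eef_rot: [3.141, -0.346, -0.013]
force: [1.0, -1.1, 6.1]
grip_width: 0.0155
grip_force: 25.0
```

```bash
python3 -m inch '-1 0 .1 0 0 0 0;-1 0 .1 0 0 0 0;-1 0 0 0 0 0 0';python3 -m inch '-1 0 .1 0 0 0 0;-1 0 .1 0 0 0 0;-1 0 0 0 0 0 0'
```

```text
time_s: 24.45
ee_pos: [0.6001, -0.1879, 0.0494]
eef_rot: [3.141, -0.346, -0.013]
force: [0.6, -1.5, 5.9]
grip_width: 0.0161
grip_force: 25.0
time_s: 24.82
ee_pos: [0.6, -0.19, 0.0492]
eef_rot: [-3.136, -0.344, -0.012]
force: [-0.2, 26.6, 13.8]
grip_width: 0.0158
grip_force: 25.0
```

The sled is against the end stop (26 N along y at y=-0.190). I'll relax the push, release and retreat.

```bash
python3 -m inch '-1 0 -.08 0 0 0 0;-1 0 0 0 0 0 0;-1 0 0 0 0 0 0' 5; python3 -m inch '-.5 0 0 0 0 0 0;-.2 0 0 0 0 0 0;.1 0 0 0 0 0 0;.3 0 0 0 0 0 0;.3 0 0 0 0 0 0;.3 0 0 0 0 0 0;.3 0 0 0 0 0 0'; python3 -m inch '.3 0 0 -.3 0 0 0;.3 0 0 -.6 0 0 0;.3 0 0 -.8 0 0 0;.3 0 0 -.8 0 0 0;.3 -.8 0 -.3 0 0 0;.3 -.8 0 -.3 0 0 0;.3 -.8 0 -.3 0 0 0;.3 0 0 0 0 0 0;.3 0 0 0 0 0 0'; python3 - <<'E'
from station import camera
from h import *
for n in("scene","top","wrist"):
    c=camera(n);P=pts(c);h=cv2.cvtColor(c["img"],cv2.COLOR_BGR2HSV)
    pl=(h[...,1]>60)&(h[...,1]<160)&(h[...,2]>150)&(P[...,0]>.5)&(P[...,0]<.62)
    q=P[pl&(P[...,2]>.108)&(P[...,2]<.122)&(abs(P[...,1]+.19)<.05)]
    print(n,"tab",np.percentile(q,[2,50,98],axis=0).round(4).tolist() if len(q) else 0)
    Q=brown(c,np.array([.60,-.22,.08]),np.array([.78,-.15,.112]))
    if len(Q)>30:p,d,e,rr=cyl(Q,[.69,-.19,.08],[1,0,0]);print(len(Q),p,p+d*e[0],p+d*e[1],d.round(3),rr)
cv2.imwrite("pics/w7.png",c["img"])
E
```

```text
time_s: 25.2
ee_pos: [0.5998, -0.19, 0.049]
eef_rot: [-3.14, -0.344, -0.013]
force: [0.0, 7.8, 7.2]
grip_width: 0.0157
grip_force: 5.0
time_s: 26.08
ee_pos: [0.5997, -0.1908, 0.0487]
eef_rot: [-3.141, -0.344, -0.013]
force: [-0.7, -0.2, 0.1]
grip_width: 0.0611
grip_force: 0.0
time_s: 27.2
ee_pos: [0.4981, -0.1898, 0.1214]
eef_rot: [3.141, -0.346, -0.013]
force: [0.5, 0.0, -0.8]
grip_width: 0.061
grip_force: 0.0
scene tab [[0.5707, -0.1962, 0.1096], [0.5833, -0.1868, 0.1154], [0.5949, -0.1801, 0.1187]]
414 [ 0.69       -0.19167253  0.08107134] [ 0.635304   -0.19097769  0.08074507] [ 0.75006442 -0.19243557  0.08142964] [ 1.    -0.013  0.006] 0.001278516048759026
top tab [[0.5697, -0.1959, 0.1083], [0.5807, -0.1886, 0.1141], [0.5941, -0.1819, 0.1193]]
171 [ 0.69       -0.19055111  0.08039329] [ 0.62829065 -0.18958402  0.07914588] [ 0.69481203 -0.19062652  0.08049056] [ 1.    -0.016  0.02 ] 0.0016613552177507235
wrist tab [[0.5691, -0.1976, 0.1105], [0.5805, -0.1898, 0.1132], [0.5931, -0.1824, 0.1148]]
2053 [ 0.69       -0.19163888  0.07862137] [ 0.62382411 -0.19066416  0.07857809] [ 0.66770121 -0.19131044  0.07860679] [ 1.    -0.015  0.001] 0.0003509640020128192
```

View pics/w7.png

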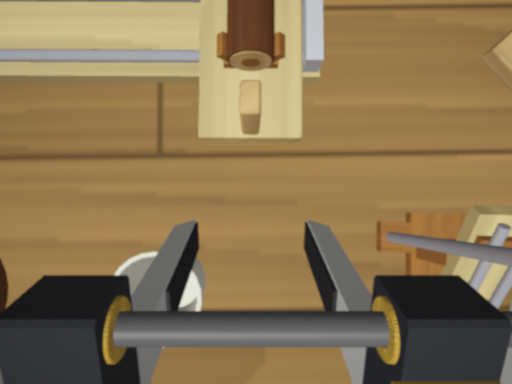

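The sled plate sits against the end stop (columns 302–325, rows 0–70), the log lies centred in the V-blocks, and the gripper is clear.

```bash
python3 -c "
from station import ticket
print(ticket.hand_in())"
```

```text
the job is handed in; nothing more can be done
None
```

The job is handed in: the long piece lies let go and centred in the V-blocks, with the sled against its end stop under the raised drill. The offcut's rest was never approached. The hand-in returned no verdict.

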